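# Fill the cruet tray for the table

### The arm

A 6-joint arm with a two-finger parallel gripper is mounted at the origin on a cart in front of the work surface, level with it; the furniture and walls round the work are solid. World frame = base frame: x ahead of the robot, y to its left, z up, the work surface at z = 0. Lengths are in m, angles in rad, forces in N, time in s.
With the tool pointing down it reaches from about 0.35 to 0.975 m from the base axis. Payload 4.9 kg.
Tool frame: the origin (TCP) lies midway between the tips of the shut fingers; the grasp point (between the pads) lies 19 mm behind it (ctrl.tcp_to_grasp is the distance from the TCP to the grasp point, in m); z points along the fingers, y is the line along which they close (so a half turn about z gives the same grasp; the last joint's range is limited). The gripper opens to 85 mm and grips with 20 to 120 N. Pads are 22 mm wide; open, the fingers measure 114 mm over their backs; the gripper's body (76 mm by 85 mm) begins 54 mm behind the grasp point. The pads swing forward as they close: fully open they stand 13 mm farther back than shut.
Start: joints at [-1.344, 0.053, 1.613, -0, 1.476, -0.119], TCP at [0.212, -0.588, 0.231] pointing down, gripper open.
Joint ranges: [-3.01, 3.01], [-1.01, 2.22], [0.06, 2.58], [-1.02, 4.17], [0.09, 2.62], [-3.14, 3.14]. Speed limits (rad/s): [2.57, 2.57, 3.14, 3.14, 3.14, 3.14].

### API

Orientations are given as a rotation vector (axis times angle).
In Python, from station import ctrl, get_image, camera_params gives the robot as it stands (ctrl), with the cameras as plain functions.
- The arm moves only by the tool pendant, called after "Emit:" as name(argument=value, ...), one argument or row to a line, values as JSON. Schema: {"type":"object","properties":{"motion":{"type":"array","items":{"type":"object","properties":{"finger_gap":{"type":"number"},"dx":{"type":"number"},"dy":{"type":"number"},"dz":{"type":"number"},"drx":{"type":"number"},"dry":{"type":"number"},"drz":{"type":"number"}},"additionalProperties":false,"required":["finger_gap"]},"minItems":1,"maxItems":20},"grip_n":{"type":"number"},"only":{"type":"string"},"quiet":{"type":"boolean"},"lines":{"type":"string"}},"required":["motion"],"additionalProperties":false}. motion is a list of rows, 1 to 20 of them, each an object with the fields finger_gap (the finger opening in m), dx, dy, dz (the shift in shares of 0.8 m (1.0 is 0.8 m)), drx, dry, drz (a rotation vector in a scale on which 1.0 is pi rad); a field left out counts as zero (the opening has to be given); each row is the pose to reach, as a shift and turn from the pose commanded when the call began, along the tool's axes at that moment; what a row does not reach only later rows make up. A row lasts 1/12 s, in which the tool goes at most 0.0417 m and 0.125 rad, less where a joint would pass 70% of its speed; a pose out of reach is approached as far as the arm can. The fingers move at their own pace and stop on an object; grip_n is the grip in N (left out, the last holds). Time passes only in rows, so rows that do not move let the fingers close. The tool returns the time, the measured TCP pose, the force, the opening and the grip force at its end. only (a regular expression) keeps the lines of the reply that match it, lines (a string "A,B") keeps lines A to B, and quiet returns only ok. Input that does not fit is refused with a message, and nothing moves.
- ctrl.get_obs(): the state, without advancing time (a new reading comes with each control period).
- get_image(name): name is "scene" or "side" or "wrist"; returns the picture (384x512x3 uint8, red, green, blue); there is no depth.
- camera_params(name): a dict with "fx", "fy", "cx", "cy" (pixels), "T" (4x4, takes a point from camera to world coordinates); the wrist camera has in their place "tool_from_camera" (4x4, takes a point from camera to tool coordinates, whose origin is the TCP and whose axes are the flange's). Camera axes: x right, y down, z forward; pixel columns grow to the right and rows downward; lengths in m; the calibration is good to about 2 mm. A picture is of the moment at which its call begins: read the wrist's pose just before it. camera_params takes no time and is no camera call.
- ctrl.finish_job(): hands the job in; it is judged then, once.
The state is a dict: "t": time; "q": joint angles; "dq": joint speeds; "effort": joint torques, N m; "tool_pos": TCP position; "tool_rot": TCP orientation; "contact_force": force on the tool from outside, world axes, zero at the start; "wrist_torque": the same for the moment, N m; "opening": finger opening in m; "grip_force": force on a finger pad.
Only numpy, scipy, OpenCV 4.12 (cv2) and the standard library are available. Lean on these libraries where they do the work, as an engineer would, in place of code of your own. Each camera call takes 0.05 s, during which the arm holds its last target. There are 200 camera calls.

### The job

Fill the cruet tray for the table: stand the brown wooden pepper mill, the salt shaker and the honey jar upright in it, each inside the ring that suits its size (shaker in the smallest ring, mill in the middle-sized one, jar in the largest), standing flat on the tray floor. Set them down gently instead of dropping them, and let go. Leave the tall cream mill, the spice jar and the empty drinking glass standing where they are.

Things in the scene. Friction and masses are not known exactly. Their poses are not given: they have to be found in the camera images.
- mill: Squat brown wooden pepper mill, 125 mm high, with a round body, a narrower waist and a rounded head with a small steel knob on top; 58 mm across at its foot. Grasp it 80 mm above the foot, just under the head, where it is about 50 mm wide to the fingers. Belongs in the medium ring. Upright at the start. Origin at the centre of its underside, z up along its axis.
- shaker: Small salt shaker of clear glass with a rounded grey cap, 90 mm high, 44 mm across at its widest, 30 mm above its foot, narrowing above to a cap about 34 mm across. Grasp it 45 mm above its foot, where it is about 40 mm wide. Belongs in the small ring. Upright at the start. Origin at the centre of its underside, z up along its axis.
- jar: Honey jar: closed glass jar with a flat grey metal lid, 88 mm high, 65 mm across the body, lid 63 mm. Grasp it across the body, 50 mm above its foot, up to 69 mm wide to the fingers. Belongs in the large ring. Upright at the start. Origin at the centre of its underside, z up along its axis.
- tall_mill: Look-alike that stays: cream-coloured mill, taller and slimmer, 156 mm high, 54 mm across. Upright at the start. Origin at the centre of its underside, z up along its axis.
- spice_jar: Look-alike that stays: spice jar with a straight flat-topped black cap as wide as the jar, 105 mm high, 45 mm across. Upright at the start. Origin at the centre of its underside, z up along its axis.
- tumbler: Look-alike that stays: empty clear drinking glass, open at the top and without a lid, 86 mm high, 76 mm across. Upright at the start. Origin at the centre of its underside, z up along its axis.
- tray: Fixed low wooden cruet tray, 122 mm (its x) by 336 mm (its y, the long way), floor 8 mm thick, side lips 16 mm high and end cheeks 28 mm high above the worktop. Three rings stand in it in a row along its y, at y = -105, 0 and +105 mm. Origin at the centre of its underside, on the worktop. (Wall cupboards hang 590 mm above the worktop from x = 0.58 m on: carry low.)
- ring_small: Fixed wooden ring on the tray floor, 60 mm inside, 72 mm outside diameter, 15 mm high; the smallest of the three, at any of the three places in the tray. Origin at the centre of its underside, level with the tray floor (8 mm above the worktop); z up. A thing put into it stands on the tray floor, its origin at this height.
- ring_medium: Fixed wooden ring on the tray floor, 76 mm inside, 88 mm outside diameter, 15 mm high; the middle-sized of the three, at any of the three places in the tray. Origin at the centre of its underside, level with the tray floor (8 mm above the worktop); z up. A thing put into it stands on the tray floor, its origin at this height.
- ring_large: Fixed wooden ring on the tray floor, 90 mm inside, 102 mm outside diameter, 15 mm high; the largest of the three, at any of the three places in the tray. Origin at the centre of its underside, level with the tray floor (8 mm above the worktop); z up. A thing put into it stands on the tray floor, its origin at this height.

How it is judged:
At the end, for the whole second after the job is handed in: Shaker in the smallest ring, mill in the middle one, jar in the largest (within 14, 16, 20 mm of its centre, foot within 4 mm of the tray floor, upright within 0.12 rad), released, at rest; the tall mill, spice jar and drinking glass upright and within 25 mm of their starts (horizontal distance between mill and ring_medium below 0.016 m and z of mill in the frame of ring_medium between -0.004 and 0.004 m and angle between each of mill, shaker, jar's own z axis and vertical below 0.12 rad and linear speed of each of mill, shaker, jar, tall_mill, spice_jar, tumbler below 0.02 m/s and contact force between each of mill, shaker, jar and the fingers below 0.1 N and horizontal distance between shaker and ring_small below 0.014 m and z of shaker in the frame of ring_small between -0.004 and 0.004 m and horizontal distance between jar and ring_large below 0.02 m and z of jar in the frame of ring_large between -0.004 and 0.004 m and distance of each of tall_mill, spice_jar, tumbler from where it was at the start of the episode below 0.025 m and angle between each of tall_mill, spice_jar, tumbler's own z axis and vertical below 0.1 rad); the robot touches nothing.
It fails at once if the mill is dropped into its ring instead of set down (horizontal distance between mill and ring_medium below 0.03 m and z of mill in the frame of ring_medium below 0.04 m and linear speed of mill above 0.6 m/s).
It fails at once if the shaker is dropped into its ring instead of set down (horizontal distance between shaker and ring_small below 0.03 m and z of shaker in the frame of ring_small below 0.04 m and linear speed of shaker above 0.6 m/s).
It fails at once if the jar is dropped into its ring instead of set down (horizontal distance between jar and ring_large below 0.03 m and z of jar in the frame of ring_large below 0.04 m and linear speed of jar above 0.6 m/s).
It fails at once if a look-alike is knocked over (angle between any of tall_mill, spice_jar, tumbler's own z axis and vertical above 0.6 rad).
It also fails if it takes over 88 s, if anything falls off the work surface, if the arm or the gripper's body presses on something with over 40 N, if the wrist force passes 120 N, or if a joint passes its speed limit or range.

## Working session

There is one attempt and no reset: what is moved stays moved. The work goes in short steps, Python scripts to look and compute and a tool call to move; the robot and the scene stay as the last step left them, time stands still between calls to the robot, and variables do not carry over. Pictures are saved under pics/ and viewed, at most 14 in all, crops included, and the job is handed in when it is done.

```bash
ls; mkdir -p pics; cat > h.py <<'E'
import numpy as np, cv2
from scipy.spatial.transform import Rotation as R
from station import ctrl, get_image, camera_params
def cam(n,o=None):
    p=camera_params(n); K=(p["fx"],p["fy"],p["cx"],p["cy"])
    if n=="wrist":
        T=np.eye(4);T[:3,:3]=R.from_rotvec(o["tool_rot"]).as_matrix();T[:3,3]=o["tool_pos"]
        return K,T@np.array(p["tool_from_camera"])
    return K,np.array(p["T"])
def ray(c,u,v):
    (fx,fy,cx,cy),T=c; d=T[:3,:3]@np.array([(u-cx)/fx,(v-cy)/fy,1]); return T[:3,3],d/np.linalg.norm(d)
def plane(c,u,v,z):
    o,d=ray(c,u,v); return o+d*(z-o[2])/d[2]
def proj(c,P):
    (fx,fy,cx,cy),T=c; q=T[:3,:3].T@(np.array(P)-T[:3,3]); return np.array([fx*q[0]/q[2]+cx,fy*q[1]/q[2]+cy])
def cross(r1,r2):
    A=np.array([r1[1],-r2[1]]).T; s=np.linalg.lstsq(A,r2[0]-r1[0],rcond=None)[0]
    a=r1[0]+s[0]*r1[1]; b=r2[0]+s[1]*r2[1]; return (a+b)/2,np.linalg.norm(a-b)
E
python3 - <<'E'
from h import *
o=ctrl.get_obs(); print(o["tool_pos"],o["tool_rot"],o["opening"],ctrl.tcp_to_grasp)
for n in("scene","side","wrist"):
    im=get_image(n); cv2.imwrite(f"pics/{n}0.png",im[:,:,::-1]); print(n,cam(n,o))
    
E
```

```text
pics
station.py
[ 0.21171659 -0.58738466  0.23008283] [-3.09272936e+00 -5.40185448e-01  1.42472321e-04] 0.08541701695464138 0.0187
scene ((393.65618411119056, 393.65618411119056, 261.64412773464755, 191.42642985815522), array([[-0.51622142, -0.42740288,  0.74218746, -0.32725593],
       [-0.8561662 ,  0.28003581, -0.43423425,  0.45890762],
       [-0.0222461 , -0.85959683, -0.51048839,  0.61433791],
       [ 0.        ,  0.        ,  0.        ,  1.        ]]))
side ((498.22534830459506, 498.22534830459506, 258.2396398234347, 193.02620219417327), array([[ 0.99994842,  0.00915228, -0.00440439,  0.47414505],
       [ 0.00929731, -0.65019599,  0.75970964, -1.15330846],
       [ 0.00408936, -0.7597114 , -0.65024754,  1.02049114],
       [ 0.        ,  0.        ,  0.        ,  1.        ]]))
wrist ((276.0142641099929, 276.0142641099929, 259.5800520285923, 190.25378799737013), array([[ 0.33844841, -0.90879337, -0.24402311,  0.27214024],
       [-0.94098138, -0.32758235, -0.08511073, -0.56441895],
       [-0.00258959,  0.25842679, -0.96602737,  0.37259737],
       [ 0.        ,  0.        ,  0.        ,  1.        ]]))
```

View pics/scene0.png

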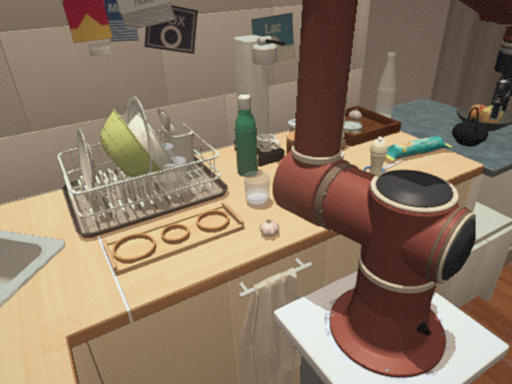

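View pics/side0.png

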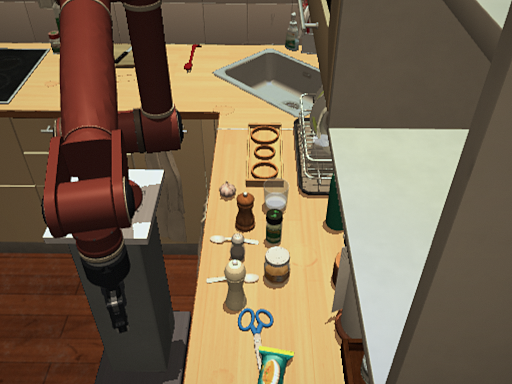

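The side view shows the tray at (264,155) (rings far to near: large, small, medium), the mill at (245,210), shaker (237,247), jar (277,264), tall mill (235,285), spice jar (274,225) and tumbler (276,195). I'll enlarge it to measure.

```bash
python3 - <<'E'
from h import *
im=cv2.imread("pics/side0.png")[115:325,195:320]
cv2.imwrite("pics/sidec.png",cv2.resize(im,None,fx=2.8*1,fy=2.8,interpolation=cv2.INTER_CUBIC))
im=cv2.imread("pics/scene0.png")[195:275,95:255]
cv2.imwrite("pics/scenec.png",cv2.resize(im,None,fx=5,fy=5,interpolation=cv2.INTER_CUBIC))
E
```

```text
(no output)
```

View pics/sidec.png

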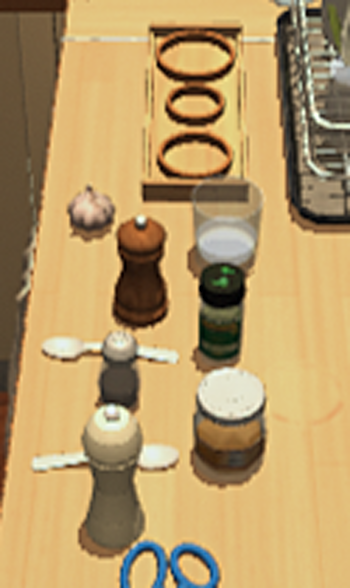

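View pics/scenec.png

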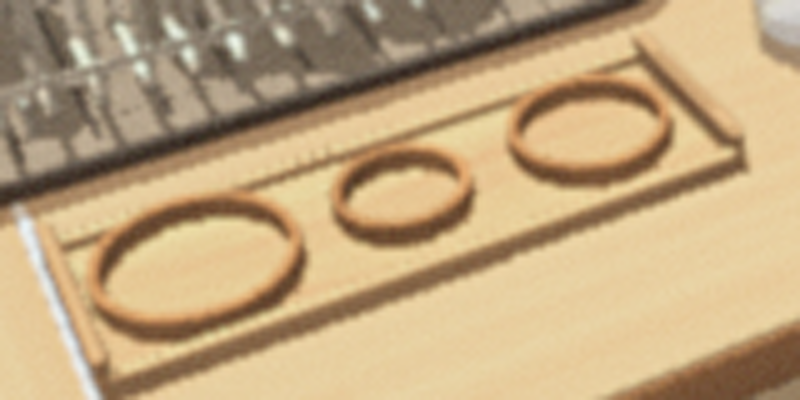

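Crop: ring rim centres side (196,55),(195,102),(195,153); scene (196,258),(402,188),(590,124), crop pixels. Mill knob at (140,220), jar lid centre (231,393), shaker cap (120,346).

```bash
python3 - <<'E'
from h import *
S=cam("side");C=cam("scene")
s=lambda x,y:((x+.5)/2.8-.5+195,(y+.5)/2.8-.5+115)
c=lambda x,y:((x+.5)/5-.5+95,(y+.5)/5-.5+195)
for n,a,b in(("L",(196,55),(196,258)),("S",(195,102),(402,188)),("M",(195,153),(590,124))):
    P,e=cross(ray(S,*s(*a)),ray(C,*c(*b))); print(n,P.round(4),e.round(4),plane(S,*s(*a),.023).round(4),plane(C,*c(*b),.023).round(4))
for n,a,b in(("L",(155,55),(237,55)),("S",(165,102),(225,102)),("M",(157,153),(234,153))):
    print(n,np.linalg.norm(plane(S,*s(*a),.023)-plane(S,*s(*b),.023)).round(4))
for n,a,z in(("mill",(140,218),.125),("millhead",(141,240),.108),("shcap",(120,343),.082),("jarlid",(231,393),.088),("tall",(112,408),.156),("spicetop",(224,280),.105),("tumtop",(227,198),.086),("garlic",(92,215),.02)):
    print(n,plane(S,*s(*a),z).round(4))
# wrist reach check
E
```

```text
L [0.488  0.3461 0.0163] 0.0017 [0.4874 0.3348 0.023 ] [0.4801 0.3476 0.023 ]
S [0.4865 0.2411 0.0174] 0.0012 [0.4861 0.2325 0.023 ] [0.4798 0.2433 0.023 ]
M [0.486  0.1367 0.0186] 0.0004 [0.4861 0.1312 0.023 ] [0.4796 0.139  0.023 ]
L 0.1046
S 0.0732
M 0.0897
mill [ 0.4305 -0.1055  0.125 ]
millhead [ 0.4317 -0.1191  0.108 ]
shcap [ 0.4151 -0.2358  0.082 ]
jarlid [ 0.5177 -0.3028  0.088 ]
tall [ 0.4162 -0.3827  0.156 ]
spicetop [ 0.513  -0.1726  0.105 ]
tumtop [ 0.5189 -0.0263  0.086 ]
garlic [0.3722 0.0217 0.02  ]
```

Careful with the scale: shifts go in shares of 0.8 m and turns go in shares of pi rad. That gives: 0.28 m / 0.8 = 0.35, -0.13 m / 0.8 = -0.1625.

Emit:
pendant(
  motion=[
    {"finger_gap": 0.085, "dx": 0.35, "dy": -0.2, "dz": -0.1625},
    {"finger_gap": 0.085, "dx": 0.35, "dy": -0.2, "dz": -0.1625},
    {"finger_gap": 0.085, "dx": 0.35, "dy": -0.2, "dz": -0.1625},
    {"finger_gap": 0.085, "dx": 0.35, "dy": -0.2, "dz": -0.1625},
    {"finger_gap": 0.085, "dx": 0.35, "dy": -0.2, "dz": -0.1625},
    {"finger_gap": 0.085, "dx": 0.35, "dy": -0.2, "dz": -0.1625},
    {"finger_gap": 0.085, "dx": 0.35, "dy": -0.2, "dz": -0.1625},
    {"finger_gap": 0.085, "dx": 0.35, "dy": -0.2, "dz": -0.1625},
    {"finger_gap": 0.085, "dx": 0.35, "dy": -0.2, "dz": -0.1625},
    {"finger_gap": 0.085, "dx": 0.35, "dy": -0.2, "dz": -0.1625},
    {"finger_gap": 0.085, "dx": 0.35, "dy": -0.2, "dz": -0.1625},
    {"finger_gap": 0.085, "dx": 0.35, "dy": -0.2, "dz": -0.1625},
  ],
)

```text
t: 1.15
tool_pos: [0.4202, -0.3431, 0.36]
tool_rot: [-3.094, -0.539, 0.003]
contact_force: [-0.3, -0.3, -0.1]
opening: 0.0849
grip_force: 0.0
```

```bash
cat > snap.py <<'E'
import sys,pickle
from h import *
o=ctrl.get_obs(); im=get_image("wrist"); n=sys.argv[1]
cv2.imwrite(f"pics/{n}.png",im[:,:,::-1]); pickle.dump(cam("wrist",o),open(n+".pkl","wb")); print(o["tool_pos"],o["t"])
E
python3 snap.py w1
```

```text
[ 0.42023411 -0.34311293  0.35996249] 1.15
```

Emit:
pendant(
  motion=[
    {"finger_gap": 0.085, "dx": 0.0875, "dy": -0.1375},
    {"finger_gap": 0.085, "dx": 0.0875, "dy": -0.1375},
    {"finger_gap": 0.085, "dx": 0.0875, "dy": -0.1375},
    {"finger_gap": 0.085, "dx": 0.0875, "dy": -0.1375},
    {"finger_gap": 0.085, "dx": 0.0875, "dy": -0.1375},
  ],
)

```text
t: 1.62
tool_pos: [0.4493, -0.2146, 0.3606]
tool_rot: [-3.094, -0.543, 0.001]
contact_force: [-0.0, -0.5, -0.5]
opening: 0.085
grip_force: 0.0
```

```bash
python3 snap.py w2
```

```text
[ 0.44934015 -0.21455708  0.36057782] 1.6167
```

View pics/w1.png

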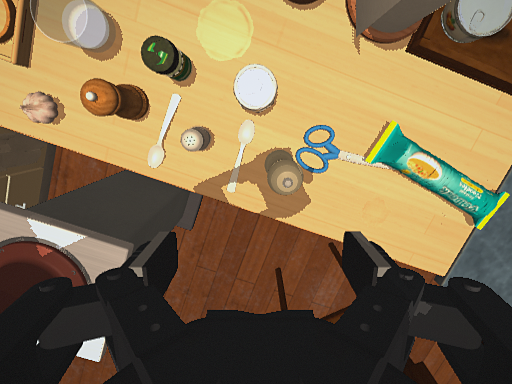

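View pics/w2.png

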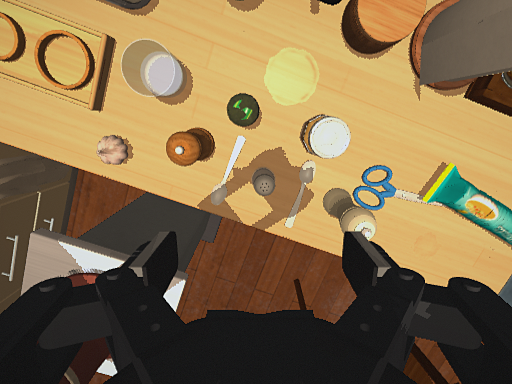

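w1/w2: mill knob (93,97)/(180,150), shaker cap (193,138)/(264,184), jar lid (256,88)/(330,137), tall mill knob (288,182)/(365,231), spice cap (159,52)/(243,110); medium ring in w2 at (64,59).

```bash
python3 - <<'E'
from h import *; import pickle
A,B=[pickle.load(open(f"w{i}.pkl","rb")) for i in(1,2)];S=cam("side")
s=lambda x,y:((x+.5)/2.8-.5+195,(y+.5)/2.8-.5+115)
for n,a,b,c in(("mill",(93,97),(180,150),(140,218)),("shaker",(193,138),(264.5,184),(120,343)),("jar",(256,88),(330,137),(231,393)),("tall",(288,182),(365,231),(112,408)),("spice",(159,52),(243,110),(224,280))):
    ra,rb,rc=ray(A,*a),ray(B,*b),ray(S,*s(*c))
    print(n,*[(p.round(3),e.round(4)) for p,e in(cross(ra,rb),cross(ra,rc),cross(rb,rc))])
print(plane(B,64,59,.023))
# lid circle by mask: white blob near lid
for i,(u,v),c in((1,(256,88),A),(2,(330,137),B)):
    im=cv2.imread(f"pics/w{i}.png"); 
    h=cv2.cvtColor(im,cv2.COLOR_BGR2HSV); m=((h[...,1]<60)&(h[...,2]>190)).astype(np.uint8)
    k,l,st,ce=cv2.connectedComponentsWithStats(m); j=l[v,u]; print(st[j],ce[j],plane(c,*ce[j],.088).round(4))
E
```

```text
mill (array([ 0.428, -0.101,  0.114]), np.float64(0.0)) (array([ 0.431, -0.11 ,  0.129]), np.float64(0.0003)) (array([ 0.43 , -0.103,  0.123]), np.float64(0.0001))
shaker (array([ 0.415, -0.234,  0.074]), np.float64(0.0018)) (array([ 0.416, -0.236,  0.082]), np.float64(0.0016)) (array([ 0.415, -0.233,  0.079]), np.float64(0.0))
jar (array([ 0.516, -0.301,  0.078]), np.float64(0.0016)) (array([ 0.516, -0.301,  0.086]), np.float64(0.0028)) (array([ 0.517, -0.3  ,  0.085]), np.float64(0.0008))
tall (array([ 0.413, -0.384,  0.141]), np.float64(0.0001)) (array([ 0.416, -0.382,  0.155]), np.float64(0.0007)) (array([ 0.416, -0.379,  0.152]), np.float64(0.0003))
spice (array([ 0.511, -0.167,  0.104]), np.float64(0.003)) (array([ 0.513, -0.164,  0.097]), np.float64(0.0003)) (array([ 0.511, -0.166,  0.099]), np.float64(0.0037))
[0.48630384 0.13314441 0.023     ]
[ 234   64   43   45 1490] [254.73221477  86.16644295] [ 0.5165 -0.2991  0.088 ]
[ 310  117   41   41 1271] [329.76553895 137.46026751] [ 0.5163 -0.2989  0.088 ]
```

Converted, 0.18 m / 0.8 = 0.225, -0.11 m / 0.8 = -0.1375.

```bash
cat > to.py <<'E'
import sys
from h import *
o=ctrl.get_obs(); M=R.from_rotvec(o["tool_rot"]).as_matrix()
print(np.round(M.T@(np.array(sys.argv[1:4],float)-o["tool_pos"]),4), "tilt/yaw", np.round(M[:,2],3),np.round(M[:,1],3))
E
```

Emit:
pendant(
  motion=[
    {"finger_gap": 0.085, "dx": 0.0238, "dy": -0.1375},
    {"finger_gap": 0.085, "dx": 0.0238, "dy": -0.1375},
    {"finger_gap": 0.085, "dx": 0.0238, "dy": -0.1375},
    {"finger_gap": 0.085, "dx": 0.0238, "dy": -0.1375, "dz": 0.05},
    {"finger_gap": 0.085, "dx": 0.0238, "dy": -0.1375, "dz": 0.1},
    {"finger_gap": 0.085, "dx": 0.0238, "dy": -0.1375, "dz": 0.15},
    {"finger_gap": 0.085, "dx": 0.0238, "dy": -0.1375, "dz": 0.2},
    {"finger_gap": 0.085, "dx": 0.0238, "dy": -0.1375, "dz": 0.225},
    {"finger_gap": 0.085, "dx": 0.0238, "dy": -0.1375, "dz": 0.225},
  ],
  grip_n=40,
)

```text
t: 2.42
tool_pos: [0.4261, -0.1057, 0.1743]
tool_rot: [-3.089, -0.534, 0.017]
contact_force: [-1.3, -0.5, -0.7]
opening: 0.0851
grip_force: 0.0
```

```bash
python3 to.py .430 -.105 .061; python3 snap.py w3
```

```text
[0.0049 0.0015 0.1132] tilt/yaw [-0.012  0.004 -1.   ] [ 0.336 -0.942 -0.008]
[ 0.42614897 -0.10571653  0.17425247] 2.4167
```

View pics/w3.png

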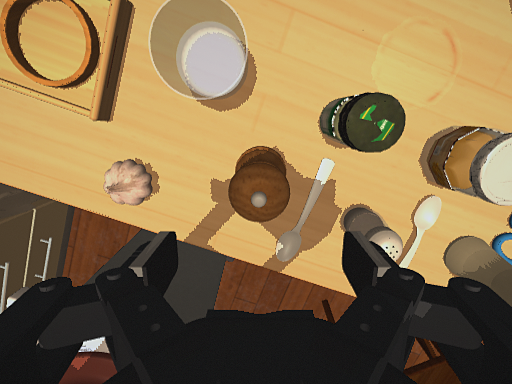

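The mill's knob at (259,200) sits midway between the fingers (176 and 343), so I can go down.

Converted, 0.114 m / 0.8 = 0.1425, 0.11 m / 0.8 = 0.1375.

Emit:
pendant(
  motion=[
    {"finger_gap": 0.085, "dz": 0.05},
    {"finger_gap": 0.085, "dz": 0.1},
    {"finger_gap": 0.085, "dz": 0.1375},
    {"finger_gap": 0.085, "dz": 0.1425},
    {"finger_gap": 0.085, "dz": 0.1425},
  ],
)

```text
t: 2.88
tool_pos: [0.4301, -0.1062, 0.0675]
tool_rot: [-3.094, -0.538, 0.002]
contact_force: [0.2, -0.3, 0.0]
opening: 0.0849
grip_force: 0.0
```

```bash
python3 to.py .430 -.105 .061
```

```text
[ 0.0004 -0.0012  0.0065] tilt/yaw [-0.002  0.    -1.   ] [ 0.338 -0.941 -0.001]
```

Emit:
pendant(
  motion=[
    {"finger_gap": 0.03},
    {"finger_gap": 0.03},
    {"finger_gap": 0.03},
    {"finger_gap": 0.03},
    {"finger_gap": 0.03},
    {"finger_gap": 0.03},
    {"finger_gap": 0.03},
    {"finger_gap": 0.03},
  ],
  grip_n=40,
)

```text
t: 3.55
tool_pos: [0.4324, -0.1057, 0.0706]
tool_rot: [3.093, 0.54, 0.007]
contact_force: [-2.1, 1.8, 6.7]
opening: 0.0477
grip_force: 39.7
```

Emit:
pendant(
  motion=[
    {"finger_gap": 0.03, "dz": -0.0375},
    {"finger_gap": 0.03, "dz": -0.075},
    {"finger_gap": 0.03, "dz": -0.125},
    {"finger_gap": 0.03, "dx": 0.0125, "dy": -0.0125, "dz": -0.1625},
    {"finger_gap": 0.03, "dx": 0.0375, "dy": -0.0563, "dz": -0.1625},
    {"finger_gap": 0.03, "dx": 0.065, "dy": -0.1, "dz": -0.1625},
    {"finger_gap": 0.03, "dx": 0.0913, "dy": -0.1438, "dz": -0.1625},
    {"finger_gap": 0.03, "dx": 0.1175, "dy": -0.1875, "dz": -0.1625},
    {"finger_gap": 0.03, "dx": 0.1438, "dy": -0.225, "dz": -0.1625},
    {"finger_gap": 0.03, "dx": 0.1563, "dy": -0.25, "dz": -0.1625},
    {"finger_gap": 0.03, "dx": 0.1625, "dy": -0.2575, "dz": -0.1625},
    {"finger_gap": 0.03, "dx": 0.1625, "dy": -0.2575, "dz": -0.1625},
    {"finger_gap": 0.03, "dx": 0.1625, "dy": -0.2575, "dz": -0.1625},
  ],
)

```text
t: 4.63
tool_pos: [0.4828, 0.132, 0.1978]
tool_rot: [3.094, 0.541, 0.001]
contact_force: [0.3, -0.2, -0.0]
opening: 0.0476
grip_force: 40.8
```

```bash
python3 to.py .485 .134 .0786; python3 snap.py w4
```

```text
[ 0.0027 -0.0012  0.1192] tilt/yaw [ 0.001 -0.001 -1.   ] [ 0.339 -0.941  0.001]
[0.4827822  0.1320356  0.19783114] 4.6333
```

View pics/w4.png

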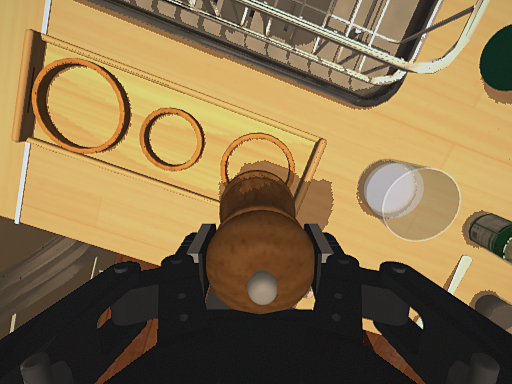

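w4: ring rim centres large (81,105), small (171.5,138.5), medium about (258,169); the mill hangs upright between the fingers.

```bash
python3 - <<'E'
from h import *; import pickle
A=pickle.load(open("w4.pkl","rb")); B=cam("scene"); c=lambda x,y:((x+.5)/5-.5+95,(y+.5)/5-.5+195)
for n,a,b in(("L",(81,105.5),(196,258)),("S",(171.5,138.5),(402,188)),("M",(258,169),(590,124))):
    P,e=cross(ray(A,*a),ray(B,*c(*b))); print(n,plane(A,*a,.023).round(4),P.round(4),e.round(4))
E
```

```text
L [0.4875 0.344  0.023 ] [0.4866 0.3468 0.0182] 0.0001
S [0.4865 0.241  0.023 ] [0.4857 0.242  0.0188] 0.0004
M [0.4867 0.137  0.023 ] [0.4859 0.1366 0.0184] 0.0001
```

Converted, 0.117 m / 0.8 = 0.1463, 0.006 m / 0.8 = 0.0075.

Emit:
pendant(
  motion=[
    {"finger_gap": 0.03, "dx": 0.0075, "dy": -0.0038},
    {"finger_gap": 0.03, "dx": 0.0075, "dy": -0.0038, "dz": 0.0375},
    {"finger_gap": 0.03, "dx": 0.0075, "dy": -0.0038, "dz": 0.075},
    {"finger_gap": 0.03, "dx": 0.0075, "dy": -0.0038, "dz": 0.1063},
    {"finger_gap": 0.03, "dx": 0.0075, "dy": -0.0038, "dz": 0.125},
    {"finger_gap": 0.03, "dx": 0.0075, "dy": -0.0038, "dz": 0.135},
    {"finger_gap": 0.03, "dx": 0.0075, "dy": -0.0038, "dz": 0.1413},
    {"finger_gap": 0.03, "dx": 0.0075, "dy": -0.0038, "dz": 0.1463},
    {"finger_gap": 0.03, "dx": 0.0075, "dy": -0.0038, "dz": 0.1463},
    {"finger_gap": 0.03, "dx": 0.0075, "dy": -0.0038, "dz": 0.1463},
  ],
)

```text
t: 5.52
tool_pos: [0.4882, 0.1373, 0.0814]
tool_rot: [3.095, 0.54, 0.003]
contact_force: [0.1, -0.0, -0.9]
opening: 0.0474
grip_force: 40.8
```

```bash
python3 to.py .4875 .1365 .0786
```

```text
[-0.0009  0.0005  0.0028] tilt/yaw [ 0.002  0.    -1.   ] [ 0.339 -0.941  0.   ]
```

Converted, 0.0035 m / 0.8 = 0.0044, 0.003 m / 0.8 = 0.0038.

Emit:
pendant(
  motion=[
    {"finger_gap": 0.03, "dz": 0.0013},
    {"finger_gap": 0.03, "dz": 0.0025},
    {"finger_gap": 0.03, "dz": 0.0038},
    {"finger_gap": 0.03, "dz": 0.0044},
    {"finger_gap": 0.03, "dz": 0.0044},
    {"finger_gap": 0.03, "dz": 0.0044},
  ],
)

```text
t: 6.02
tool_pos: [0.4884, 0.1376, 0.0788]
tool_rot: [-3.095, -0.541, -0.003]
contact_force: [-2.0, 0.0, 5.4]
opening: 0.0471
grip_force: 41.5
```

Contact at 5.4 N, at the expected height. Release and lift, then head for the shaker.

Converted, -0.16 m / 0.8 = -0.2, -0.14 m / 0.8 = -0.175.

Emit:
pendant(
  motion=[
    {"finger_gap": 0.085},
    {"finger_gap": 0.085},
    {"finger_gap": 0.085},
    {"finger_gap": 0.085},
    {"finger_gap": 0.085},
    {"finger_gap": 0.085},
    {"finger_gap": 0.085, "dz": -0.0375},
    {"finger_gap": 0.085, "dz": -0.0875},
    {"finger_gap": 0.085, "dz": -0.1375},
    {"finger_gap": 0.085, "dz": -0.175},
    {"finger_gap": 0.085, "dz": -0.2},
    {"finger_gap": 0.085, "dz": -0.2},
  ],
)

```text
t: 7.02
tool_pos: [0.4901, 0.1377, 0.2433]
tool_rot: [3.094, 0.54, 0.017]
contact_force: [0.2, -0.7, 0.7]
opening: 0.085
grip_force: 0.0
```

```bash
python3 to.py .415 -.235 .15
```

```text
[-0.198  0.325  0.092] tilt/yaw [ 0.011  0.001 -1.   ] [ 0.339 -0.941  0.002]
```

Converted, 0.325 m / 0.8 = 0.4063, -0.197 m / 0.8 = -0.2463.

Emit:
pendant(
  motion=[
    {"finger_gap": 0.085, "dx": -0.2463, "dy": 0.4063},
    {"finger_gap": 0.085, "dx": -0.2463, "dy": 0.4063},
    {"finger_gap": 0.085, "dx": -0.2463, "dy": 0.4063},
    {"finger_gap": 0.085, "dx": -0.2463, "dy": 0.4063},
    {"finger_gap": 0.085, "dx": -0.2463, "dy": 0.4063},
    {"finger_gap": 0.085, "dx": -0.2463, "dy": 0.4063},
    {"finger_gap": 0.085, "dx": -0.2463, "dy": 0.4063},
    {"finger_gap": 0.085, "dx": -0.2463, "dy": 0.4063},
    {"finger_gap": 0.085, "dx": -0.2463, "dy": 0.4063},
    {"finger_gap": 0.085, "dx": -0.2463, "dy": 0.4063},
    {"finger_gap": 0.085, "dx": -0.2463, "dy": 0.4063, "dz": 0.05},
    {"finger_gap": 0.085, "dx": -0.2463, "dy": 0.4063, "dz": 0.1},
    {"finger_gap": 0.085, "dx": -0.2463, "dy": 0.4063, "dz": 0.1},
    {"finger_gap": 0.085, "dx": -0.2463, "dy": 0.4063, "dz": 0.1},
  ],
)

```text
t: 8.18
tool_pos: [0.4102, -0.2332, 0.1534]
tool_rot: [-3.089, -0.54, 0.008]
contact_force: [0.1, -0.1, 0.6]
opening: 0.0848
grip_force: 0.0
```

```bash
python3 to.py .415 -.235 .026; python3 snap.py w5
```

```text
[0.0045 0.0042 0.1274] tilt/yaw [-0.006  0.005 -1.   ] [ 0.339 -0.941 -0.007]
[ 0.41016814 -0.23324449  0.1534112 ] 8.1833
```

View pics/w5.png

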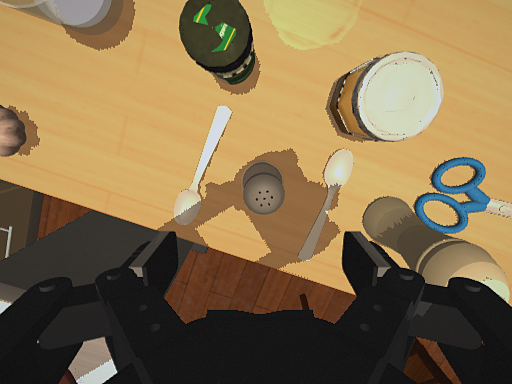

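Shaker cap at (265,190), slightly right of the middle (260), in line with the computed 4 mm shift.

Converted, 0.118 m / 0.8 = 0.1475, 0.08 m / 0.8 = 0.1.

Emit:
pendant(
  motion=[
    {"finger_gap": 0.085, "dx": 0.0038, "dy": 0.0038, "dz": 0.05},
    {"finger_gap": 0.085, "dx": 0.0038, "dy": 0.0038, "dz": 0.1},
    {"finger_gap": 0.085, "dx": 0.0038, "dy": 0.0038, "dz": 0.125},
    {"finger_gap": 0.085, "dx": 0.0038, "dy": 0.0038, "dz": 0.1475},
    {"finger_gap": 0.085, "dx": 0.0038, "dy": 0.0038, "dz": 0.1475},
    {"finger_gap": 0.085, "dx": 0.0038, "dy": 0.0038, "dz": 0.1475},
  ],
)

```text
t: 8.73
tool_pos: [0.4174, -0.2376, 0.0408]
tool_rot: [3.093, 0.541, 0.002]
contact_force: [0.2, -0.5, 0.7]
opening: 0.0852
grip_force: 0.0
```

```bash
python3 to.py .415 -.235 .026
```

```text
[-0.0014 -0.0033  0.0148] tilt/yaw [ 0.002 -0.001 -1.   ] [ 0.34  -0.941  0.002]
```

Converted, 0.014 m / 0.8 = 0.0175, -0.002 m / 0.8 = -0.0025.

Emit:
pendant(
  motion=[
    {"finger_gap": 0.085, "dx": -0.0025, "dy": -0.0025, "dz": 0.0175},
    {"finger_gap": 0.085, "dx": -0.0025, "dy": -0.0025, "dz": 0.0175},
    {"finger_gap": 0.02, "dx": -0.0025, "dy": -0.0025, "dz": 0.0175},
    {"finger_gap": 0.02, "dx": -0.0025, "dy": -0.0025, "dz": 0.0175},
    {"finger_gap": 0.02, "dx": -0.0025, "dy": -0.0025, "dz": 0.0175},
    {"finger_gap": 0.02, "dx": -0.0025, "dy": -0.0025, "dz": 0.0175},
    {"finger_gap": 0.02, "dx": -0.0025, "dy": -0.0025, "dz": 0.0175},
    {"finger_gap": 0.02, "dx": -0.0025, "dy": -0.0025, "dz": 0.0175},
    {"finger_gap": 0.02, "dx": -0.0025, "dy": -0.0025, "dz": 0.0175},
    {"finger_gap": 0.02, "dx": -0.0025, "dy": -0.0025, "dz": 0.0175},
  ],
  grip_n=40,
)

```text
t: 9.57
tool_pos: [0.4144, -0.2364, 0.0266]
tool_rot: [3.094, 0.54, 0.002]
contact_force: [-2.0, 1.3, 6.1]
opening: 0.0398
grip_force: 39.7
```

```bash
python3 to.py .4865 .241 .2
```

```text
[ 0.2298 -0.4245 -0.1737] tilt/yaw [ 0.002 -0.001 -1.   ] [ 0.339 -0.941  0.001]
```

Converted, -0.425 m / 0.8 = -0.5313, -0.14 m / 0.8 = -0.175.

Emit:
pendant(
  motion=[
    {"finger_gap": 0.02, "dz": -0.0375},
    {"finger_gap": 0.02, "dz": -0.0875},
    {"finger_gap": 0.02, "dz": -0.1375},
    {"finger_gap": 0.02, "dz": -0.175},
    {"finger_gap": 0.02, "dx": 0.0125, "dy": -0.025, "dz": -0.2125},
    {"finger_gap": 0.02, "dx": 0.2875, "dy": -0.5313, "dz": -0.225},
    {"finger_gap": 0.02, "dx": 0.2875, "dy": -0.5313, "dz": -0.225},
    {"finger_gap": 0.02, "dx": 0.2875, "dy": -0.5313, "dz": -0.225},
    {"finger_gap": 0.02, "dx": 0.2875, "dy": -0.5313, "dz": -0.225},
    {"finger_gap": 0.02, "dx": 0.2875, "dy": -0.5313, "dz": -0.225},
    {"finger_gap": 0.02, "dx": 0.2875, "dy": -0.5313, "dz": -0.225},
    {"finger_gap": 0.02, "dx": 0.2875, "dy": -0.5313, "dz": -0.225},
    {"finger_gap": 0.02, "dx": 0.2875, "dy": -0.5313, "dz": -0.225},
    {"finger_gap": 0.02, "dx": 0.2875, "dy": -0.5313, "dz": -0.225},
    {"finger_gap": 0.02, "dx": 0.2875, "dy": -0.5313, "dz": -0.225},
    {"finger_gap": 0.02, "dx": 0.2875, "dy": -0.5313, "dz": -0.225},
    {"finger_gap": 0.02, "dx": 0.2875, "dy": -0.5313, "dz": -0.225},
    {"finger_gap": 0.02, "dx": 0.2875, "dy": -0.5313, "dz": -0.225},
    {"finger_gap": 0.02, "dx": 0.2875, "dy": -0.5313, "dz": -0.225},
  ],
)

```text
t: 11.15
tool_pos: [0.4855, 0.2419, 0.2046]
tool_rot: [3.094, 0.542, -0.001]
contact_force: [0.2, -0.3, -0.8]
opening: 0.0396
grip_force: 41.0
```

```bash
python3 to.py .4865 .241 .0346; python3 snap.py w6
```

```text
[0.0008 0.0011 0.17  ] tilt/yaw [-0.001 -0.001 -1.   ] [ 0.34  -0.941  0.001]
[0.48546274 0.24189056 0.204591  ] 11.15
```

View pics/w6.png

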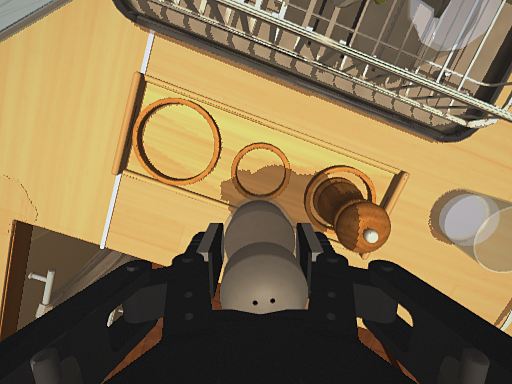

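Mill stands in the medium ring (about (340,200)); small ring centre at (261,170), large at (178,141).

Converted, 0.164 m / 0.8 = 0.205, 0.16 m / 0.8 = 0.2.

```bash
python3 - <<'E'
from h import *; import pickle
A=pickle.load(open("w6.pkl","rb"))
print(plane(A,261,170,.023),plane(A,177,141,.023))
E
```

```text
[0.48807384 0.24266215 0.023     ] [0.48714586 0.34595517 0.023     ]
```

Emit:
pendant(
  motion=[
    {"finger_gap": 0.02, "dx": 0.0013, "dz": 0.0375},
    {"finger_gap": 0.02, "dx": 0.0013, "dz": 0.0875},
    {"finger_gap": 0.02, "dx": 0.0013, "dz": 0.1375},
    {"finger_gap": 0.02, "dx": 0.0013, "dz": 0.175},
    {"finger_gap": 0.02, "dx": 0.0013, "dz": 0.1938},
    {"finger_gap": 0.02, "dx": 0.0013, "dz": 0.2},
    {"finger_gap": 0.02, "dx": 0.0013, "dz": 0.205},
    {"finger_gap": 0.02, "dx": 0.0013, "dz": 0.205},
    {"finger_gap": 0.02, "dx": 0.0013, "dz": 0.205},
  ],
)

```text
t: 11.95
tool_pos: [0.4881, 0.2422, 0.0427]
tool_rot: [-3.095, -0.539, -0.005]
contact_force: [0.3, -0.4, 0.0]
opening: 0.0401
grip_force: 41.1
```

```bash
python3 to.py .4865 .241 .0346
```

```text
[-0.002   0.0006  0.0081] tilt/yaw [ 0.003  0.001 -1.   ] [ 0.338 -0.941  0.   ]
```

Converted, 0.009 m / 0.8 = 0.0113, 0.0085 m / 0.8 = 0.0106.

Emit:
pendant(
  motion=[
    {"finger_gap": 0.02, "dz": 0.0038},
    {"finger_gap": 0.02, "dz": 0.0063},
    {"finger_gap": 0.02, "dz": 0.0081},
    {"finger_gap": 0.02, "dz": 0.0094},
    {"finger_gap": 0.02, "dz": 0.0106},
    {"finger_gap": 0.02, "dz": 0.0113},
    {"finger_gap": 0.02, "dz": 0.0113},
    {"finger_gap": 0.02, "dz": 0.0113},
  ],
)

```text
t: 12.62
tool_pos: [0.488, 0.2428, 0.0346]
tool_rot: [3.095, 0.541, 0.003]
contact_force: [-4.8, -2.4, 12.5]
opening: 0.0398
grip_force: 42.4
```

Converted, -0.2 m / 0.8 = -0.25, -0.17 m / 0.8 = -0.2125.

Emit:
pendant(
  motion=[
    {"finger_gap": 0.065},
    {"finger_gap": 0.065},
    {"finger_gap": 0.065},
    {"finger_gap": 0.065},
    {"finger_gap": 0.065},
    {"finger_gap": 0.065, "dz": -0.025},
    {"finger_gap": 0.065, "dz": -0.0625},
    {"finger_gap": 0.065, "dz": -0.1125},
    {"finger_gap": 0.085, "dz": -0.1625},
    {"finger_gap": 0.085, "dz": -0.2125},
    {"finger_gap": 0.085, "dz": -0.25},
    {"finger_gap": 0.085, "dz": -0.25},
    {"finger_gap": 0.085, "dz": -0.25},
  ],
)

```text
t: 13.7
tool_pos: [0.4879, 0.2428, 0.2346]
tool_rot: [-3.094, -0.54, -0.008]
contact_force: [0.8, 0.4, -0.5]
opening: 0.085
grip_force: 0.0
```

```bash
python3 to.py .5165 -.300 .15
```

```text
[-0.1576  0.5203  0.0838] tilt/yaw [ 0.005  0.002 -1.   ] [ 0.339 -0.941  0.   ]
```

Converted, 0.52 m / 0.8 = 0.65, -0.157 m / 0.8 = -0.1963.

Emit:
pendant(
  motion=[
    {"finger_gap": 0.085, "dx": -0.1963, "dy": 0.65},
    {"finger_gap": 0.085, "dx": -0.1963, "dy": 0.65},
    {"finger_gap": 0.085, "dx": -0.1963, "dy": 0.65},
    {"finger_gap": 0.085, "dx": -0.1963, "dy": 0.65},
    {"finger_gap": 0.085, "dx": -0.1963, "dy": 0.65},
    {"finger_gap": 0.085, "dx": -0.1963, "dy": 0.65},
    {"finger_gap": 0.085, "dx": -0.1963, "dy": 0.65},
    {"finger_gap": 0.085, "dx": -0.1963, "dy": 0.65},
    {"finger_gap": 0.085, "dx": -0.1963, "dy": 0.65},
    {"finger_gap": 0.085, "dx": -0.1963, "dy": 0.65},
    {"finger_gap": 0.085, "dx": -0.1963, "dy": 0.65},
    {"finger_gap": 0.085, "dx": -0.1963, "dy": 0.65},
    {"finger_gap": 0.085, "dx": -0.1963, "dy": 0.65},
    {"finger_gap": 0.085, "dx": -0.1963, "dy": 0.65},
    {"finger_gap": 0.085, "dx": -0.1963, "dy": 0.65, "dz": 0.0375},
    {"finger_gap": 0.085, "dx": -0.1963, "dy": 0.65, "dz": 0.0875},
    {"finger_gap": 0.085, "dx": -0.1963, "dy": 0.65, "dz": 0.0875},
    {"finger_gap": 0.085, "dx": -0.1963, "dy": 0.65, "dz": 0.0875},
    {"finger_gap": 0.085, "dx": -0.1963, "dy": 0.65, "dz": 0.0875},
  ],
)

```text
t: 15.28
tool_pos: [0.5152, -0.2997, 0.1619]
tool_rot: [-3.094, -0.541, 0.001]
contact_force: [0.5, 0.4, 0.9]
opening: 0.0847
grip_force: 0.0
```

```bash
python3 to.py .5165 -.300 .031; python3 snap.py w7
```

```text
[0.0012 0.0008 0.1309] tilt/yaw [-0.001  0.001 -1.   ] [ 0.339 -0.941 -0.001]
[ 0.51519067 -0.29974741  0.16187678] 15.2833
```

View pics/w7.png

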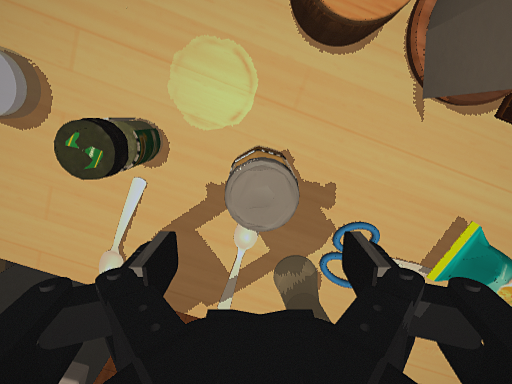

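Lid centre at (261.5,194), between fingers at 176 and 343; tall mill head at (297,275) is behind the gripper.

Converted, 0.055 m / 0.8 = 0.0688, 0.03 m / 0.8 = 0.0375.

```bash
python3 - <<'E'
from h import *; import pickle
A=pickle.load(open("w7.pkl","rb"))
print(plane(A,261.5,194,.088),np.linalg.norm(plane(A,224,194,.088)-plane(A,299,194,.088)))
E
```

```text
[ 0.51848723 -0.29848857  0.088     ] 0.0610875761374557
```

Emit:
pendant(
  motion=[
    {"finger_gap": 0.085, "dx": 0.0013, "dy": 0.0013, "dz": 0.0375},
    {"finger_gap": 0.085, "dx": 0.0013, "dy": 0.0013, "dz": 0.0688},
    {"finger_gap": 0.085, "dx": 0.0013, "dy": 0.0013, "dz": 0.0688},
    {"finger_gap": 0.085, "dx": 0.0013, "dy": 0.0013, "dz": 0.0688},
  ],
)

```text
t: 15.67
tool_pos: [0.5167, -0.3005, 0.1076]
tool_rot: [-3.094, -0.541, 0.0]
contact_force: [0.4, 0.3, 0.3]
opening: 0.0851
grip_force: 0.0
```

```bash
python3 to.py .5165 -.300 .031
```

```text
[ 0.     -0.0005  0.0766] tilt/yaw [-0.  0. -1.] [ 0.339 -0.941 -0.   ]
```

Converted, 0.03 m / 0.8 = 0.0375, -0.001 m / 0.8 = -0.0013.

Emit:
pendant(
  motion=[
    {"finger_gap": 0.085, "dx": 0.0013, "dy": -0.0013, "dz": 0.0188},
    {"finger_gap": 0.085, "dx": 0.0013, "dy": -0.0013, "dz": 0.0375},
    {"finger_gap": 0.085, "dx": 0.0013, "dy": -0.0013, "dz": 0.0375},
  ],
)

```text
t: 15.92
tool_pos: [0.5173, -0.2993, 0.0773]
tool_rot: [-3.095, -0.541, 0.0]
contact_force: [-0.4, 0.5, -1.4]
opening: 0.0851
grip_force: 0.0
```

Emit:
pendant(
  motion=[
    {"finger_gap": 0.085, "dz": 0.025},
    {"finger_gap": 0.085, "dz": 0.05},
    {"finger_gap": 0.085, "dz": 0.0563},
    {"finger_gap": 0.085, "dz": 0.0563},
    {"finger_gap": 0.085, "dz": 0.0563},
  ],
)

```text
t: 16.33
tool_pos: [0.5181, -0.3001, 0.0338]
tool_rot: [3.093, 0.54, 0.002]
contact_force: [-0.5, -0.6, 0.6]
opening: 0.085
grip_force: 0.0
```

Emit:
pendant(
  motion=[
    {"finger_gap": 0.04},
    {"finger_gap": 0.04},
    {"finger_gap": 0.04},
    {"finger_gap": 0.04},
    {"finger_gap": 0.04},
    {"finger_gap": 0.04},
    {"finger_gap": 0.04},
  ],
  grip_n=50,
)

```text
t: 16.92
tool_pos: [0.5187, -0.3005, 0.0347]
tool_rot: [3.092, 0.54, 0.004]
contact_force: [0.3, 0.3, 5.9]
opening: 0.0668
grip_force: 56.6
```

```bash
python3 to.py .487 .345 .2
```

```text
[ 0.1894 -0.6175 -0.1669] tilt/yaw [ 0.003 -0.002 -1.   ] [ 0.339 -0.941  0.003]
```

Converted, -0.18 m / 0.8 = -0.225, -0.17 m / 0.8 = -0.2125.

Emit:
pendant(
  motion=[
    {"finger_gap": 0.04, "dz": -0.0375},
    {"finger_gap": 0.04, "dz": -0.0875},
    {"finger_gap": 0.04, "dz": -0.1375},
    {"finger_gap": 0.04, "dz": -0.1875},
    {"finger_gap": 0.04, "dz": -0.2125},
    {"finger_gap": 0.04, "dz": -0.225},
    {"finger_gap": 0.04, "dz": -0.225},
  ],
)

```text
t: 17.5
tool_pos: [0.5183, -0.3003, 0.2153]
tool_rot: [3.091, 0.54, 0.006]
contact_force: [0.4, -0.4, -2.3]
opening: 0.0664
grip_force: 57.9
```

```bash
python3 to.py .487 .345 .215
```

```text
[ 0.1893 -0.6177 -0.0021] tilt/yaw [ 0.005 -0.004 -1.   ] [ 0.339 -0.941  0.005]
```

Emit:
pendant(
  motion=[
    {"finger_gap": 0.04, "dx": 0.2375, "dy": -0.7725},
    {"finger_gap": 0.04, "dx": 0.2375, "dy": -0.7725},
    {"finger_gap": 0.04, "dx": 0.2375, "dy": -0.7725},
    {"finger_gap": 0.04, "dx": 0.2375, "dy": -0.7725},
    {"finger_gap": 0.04, "dx": 0.2375, "dy": -0.7725},
    {"finger_gap": 0.04, "dx": 0.2375, "dy": -0.7725},
    {"finger_gap": 0.04, "dx": 0.2375, "dy": -0.7725},
    {"finger_gap": 0.04, "dx": 0.2375, "dy": -0.7725},
    {"finger_gap": 0.04, "dx": 0.2375, "dy": -0.7725},
    {"finger_gap": 0.04, "dx": 0.2375, "dy": -0.7725},
    {"finger_gap": 0.04, "dx": 0.2375, "dy": -0.7725},
    {"finger_gap": 0.04, "dx": 0.2375, "dy": -0.7725},
    {"finger_gap": 0.04, "dx": 0.2375, "dy": -0.7725},
    {"finger_gap": 0.04, "dx": 0.2375, "dy": -0.7725},
    {"finger_gap": 0.04, "dx": 0.2375, "dy": -0.7725},
    {"finger_gap": 0.04, "dx": 0.2375, "dy": -0.7725},
    {"finger_gap": 0.04, "dx": 0.2375, "dy": -0.7725},
    {"finger_gap": 0.04, "dx": 0.2375, "dy": -0.7725},
    {"finger_gap": 0.04, "dx": 0.2375, "dy": -0.7725},
  ],
)

```text
t: 19.08
tool_pos: [0.4854, 0.3453, 0.2091]
tool_rot: [3.093, 0.54, -0.006]
contact_force: [-0.4, -1.3, -3.3]
opening: 0.0664
grip_force: 58.0
```

```bash
python3 to.py .487 .345 .0427; python3 snap.py w8
```

```text
[0.0021 0.0006 0.1664] tilt/yaw [-0.004 -0.003 -1.   ] [ 0.339 -0.941  0.001]
[0.48539112 0.34530905 0.20912968] 19.0833
```

View pics/w8.png

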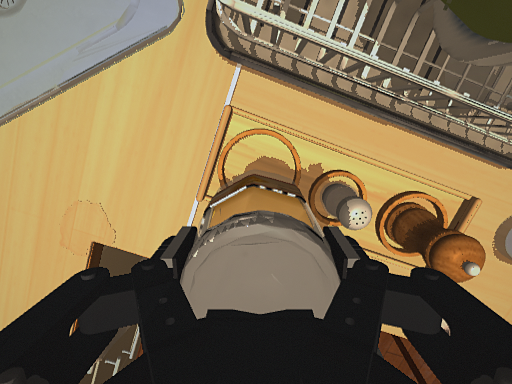

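Shaker (340,200) and mill (415,220) stand in their rings; large ring centre about (260,168), directly below the jar. Lower it.

Converted, 0.157 m / 0.8 = 0.1963, 0.15 m / 0.8 = 0.1875.

Emit:
pendant(
  motion=[
    {"finger_gap": 0.04, "dx": 0.0013, "dz": 0.0375},
    {"finger_gap": 0.04, "dx": 0.0013, "dz": 0.0875},
    {"finger_gap": 0.04, "dx": 0.0013, "dz": 0.1375},
    {"finger_gap": 0.04, "dx": 0.0013, "dz": 0.1688},
    {"finger_gap": 0.04, "dx": 0.0013, "dz": 0.1875},
    {"finger_gap": 0.04, "dx": 0.0013, "dz": 0.1963},
    {"finger_gap": 0.04, "dx": 0.0013, "dz": 0.1963},
    {"finger_gap": 0.04, "dx": 0.0013, "dz": 0.1963},
  ],
)

```text
t: 19.8
tool_pos: [0.488, 0.3462, 0.0555]
tool_rot: [-3.095, -0.539, -0.001]
contact_force: [1.4, 0.2, -1.9]
opening: 0.0661
grip_force: 58.0
```

```bash
python3 to.py .487 .345 .0427
```

```text
[-0.0014  0.0008  0.0128] tilt/yaw [ 0.001  0.    -1.   ] [ 0.338 -0.941 -0.   ]
```

Converted, 0.011 m / 0.8 = 0.0138, 0.01 m / 0.8 = 0.0125.

Emit:
pendant(
  motion=[
    {"finger_gap": 0.04, "dx": -0.0013, "dz": 0.005},
    {"finger_gap": 0.04, "dx": -0.0013, "dz": 0.0088},
    {"finger_gap": 0.04, "dx": -0.0013, "dz": 0.0113},
    {"finger_gap": 0.04, "dx": -0.0013, "dz": 0.0125},
    {"finger_gap": 0.04, "dx": -0.0013, "dz": 0.0138},
    {"finger_gap": 0.04, "dx": -0.0013, "dz": 0.0138},
    {"finger_gap": 0.04, "dx": -0.0013, "dz": 0.0138},
  ],
)

```text
t: 20.38
tool_pos: [0.4864, 0.3465, 0.0439]
tool_rot: [-3.095, -0.541, -0.0]
contact_force: [-0.5, 0.5, -2.1]
opening: 0.0662
grip_force: 58.0
```

```bash
python3 to.py .487 .345 .0427
```

```text
[0.0001 0.0016 0.0012] tilt/yaw [ 0.  0. -1.] [ 0.339 -0.941 -0.   ]
```

Converted, 0.002 m / 0.8 = 0.0025, 0.0014 m / 0.8 = 0.0018.

Emit:
pendant(
  motion=[
    {"finger_gap": 0.04, "dz": 0.0009},
    {"finger_gap": 0.04, "dz": 0.0018},
    {"finger_gap": 0.04, "dz": 0.0025},
    {"finger_gap": 0.04, "dz": 0.0025},
    {"finger_gap": 0.04, "dz": 0.0025},
  ],
)

```text
t: 20.8
tool_pos: [0.4866, 0.3466, 0.0428]
tool_rot: [-3.095, -0.541, -0.001]
contact_force: [-3.5, -1.4, 5.5]
opening: 0.0665
grip_force: 58.8
```

Converted, -0.26 m / 0.8 = -0.325, -0.24 m / 0.8 = -0.3.

Emit:
pendant(
  motion=[
    {"finger_gap": 0.085},
    {"finger_gap": 0.085},
    {"finger_gap": 0.085},
    {"finger_gap": 0.085},
    {"finger_gap": 0.085},
    {"finger_gap": 0.085},
    {"finger_gap": 0.085, "dz": -0.025},
    {"finger_gap": 0.085, "dz": -0.0625},
    {"finger_gap": 0.085, "dz": -0.1125},
    {"finger_gap": 0.085, "dz": -0.1625},
    {"finger_gap": 0.085, "dz": -0.2125},
    {"finger_gap": 0.085, "dx": -0.05, "dz": -0.25},
    {"finger_gap": 0.085, "dx": -0.1, "dz": -0.3},
    {"finger_gap": 0.085, "dx": -0.1, "dz": -0.325},
    {"finger_gap": 0.085, "dx": -0.1, "dz": -0.325},
    {"finger_gap": 0.085, "dx": -0.1, "dz": -0.325},
  ],
)

```text
t: 22.13
tool_pos: [0.4116, 0.3198, 0.3056]
tool_rot: [-3.092, -0.541, -0.011]
contact_force: [0.2, -1.0, -0.6]
opening: 0.0849
grip_force: 0.0
```

```bash
python3 snap.py w9; python3 - <<'E'
from h import *
a=get_image("side")[:,:,::-1][100:330,150:350]; b=get_image("scene")[:,:,::-1][170:285,80:280]; w=cv2.imread("pics/w9.png")
f=lambda i,s:cv2.resize(i,s,interpolation=cv2.INTER_CUBIC)
cv2.imwrite("pics/fin.png",np.hstack([f(a,(400,460)),np.vstack([f(b,(400,230)),f(w[0:230],(400,230))])]))
E
```

```text
[0.41164503 0.31981353 0.30564781] 22.1333
```

View pics/fin.png

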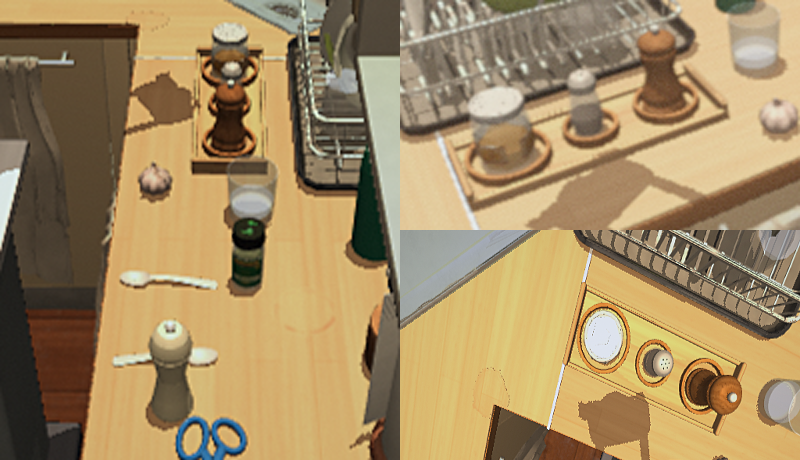

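All three stand upright in their rings (jar (605,335), shaker (658,362), mill knob (733,397) in the collage), and the look-alikes are unmoved. One numeric check, then I hand in.

```bash
python3 - <<'E'
from h import *; import pickle
A=pickle.load(open("w9.pkl","rb"))
f=lambda x,y:((x-400)*1.28,y-230)
for p,z in(((605,335),.096),((659,363),.095),((733,397),.133)): print(plane(A,*f(*p),z).round(3))
S=cam("side")
print(ctrl.get_obs()["t"]); print(ctrl.finish_job())
E
```

```text
[0.487 0.345 0.096]
[0.485 0.252 0.095]
[0.485 0.144 0.133]
22.2833
the job is handed in; nothing more can be done
None
```

The mill, shaker and jar stand upright and released in the medium, small and large rings, the look-alikes appear unmoved, and I handed the job in at about 22 s; the final image check put the jar on centre but the shaker and mill about 11 mm and 8 mm off (limits 14 and 16 mm), while the arm's own readings at release put all three within 2 mm.

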